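# Pump down the glass dome with the hand-cranked pump

## Task

Pump down the glass dome with the bench hand pump: keep hold of the crank's knob and turn it two full turns clockwise (seen from above), smoothly and unhurriedly through the heavy stroke in each turn, without letting it race ahead or run back and without shoving the pump about on its rubber feet, and leave it where it was parked. Then close the tap by swinging its lever a quarter turn to its stop, and let go. Leave the glassware around the pump where it stands.

Things in the scene. Friction and masses are not known exactly. Their poses are not given: they have to be found in the camera images.
- pump: hand-cranked piston pump, plate 150 mm in x, y -260 to +160 mm, on rubber feet that give 1 mm sideways per 7 N and spring back; over 2.5 mm (18 N) strains it. Origin on the bench, z up; turned about z. Along its y axis: crank shaft at +90 mm, finned cylinder +40 to -50 (top 97 mm above the bench), tap axis -115, glass dome centre -205 (94 mm across, 121 high). Crank and tap belong to it.
- crank_axis (a point): point on the crank's vertical shaft, 140 mm above the bench, level with the middle of the knob. The slotted arm (30 mm wide, 90 long, top 111 mm up) carries an upright round black knob, 24 mm across, 117 to 163 mm above the bench, spinning freely on its pin: a gripper holding it need not turn with the crank.
- crank_end (a point): top of the outer end of the crank's slotted arm, 90 mm from the shaft. The knob is clamped in the slot somewhere between 58 and 76 mm from the shaft, differently each time; no reading gives this: see it, or feel it as a pull or push along the arm while cranking.
- crank (a joint): turn of the crank (rad): 0 at the start, parked, arm along the pump's -x; grows clockwise from above and keeps counting (two turns = 12.57). Light near 0, heavy from a quarter turn on (about 9 N at the knob near 115 degrees); past the half turn it pushes forward as hard and springs away if let go. Stays where left within 25 degrees of parked. Above 3 rad/s at any moment is racing.
- tap (a joint): turn of the tap lever (rad): 0 = open, lever along the pump's +y, to the crank; grows counter-clockwise seen from above; 1.57 = closed, at its stop, lever along the pump's -x. Starts at 0 to 0.4. Stiff (about 3 N at its post); stays where it is left.
- tap_post (a point): middle of the upright round black post on the tap lever's end, by which it is pushed or pinched: 16 mm across, 105 to 145 mm above the bench, 46 mm from the tap's axis; this point is 125 mm above the bench. The lever under it is 14 mm wide, 8 mm thick.
- beaker: low open glass beaker, 66 mm across and 75 mm high; bystander on the bench; origin under its centre
- flask: small conical glass flask, 68 mm across and 100 mm high; bystander on the bench; origin under its centre
- reagent: round glass bottle with a screw cap, 60 mm across and 125 mm high; bystander on the bench; origin under its centre

How it is judged:
By the outcome, as a careful person would: the job done as asked, in the order asked, and still so for the second after the job is handed in, with the robot touching nothing.
It also fails if it takes over 72 s, if anything falls off the work surface, if the arm or the gripper's body presses on something with over 40 N, if the wrist force passes 120 N, or if a joint passes its speed limit or range.

## Robot

A 6-joint arm with a two-finger parallel gripper is mounted at the origin on the work surface. World frame = base frame: x ahead of the robot, y to its left, z up, the work surface at z = 0. Lengths are in mm, angles in degrees, forces in N, time in s.
With the tool pointing down it reaches from about 350 to 850 mm from the base axis. Payload 8.1 kg.
Tool frame: the origin (TCP) lies midway between the tips of the shut fingers; the grasp point (between the pads) lies 19 mm behind it (r.pinch_z is the distance from the TCP to the grasp point, in mm); z points along the fingers, y is the line along which they close (so a half turn about z gives the same grasp; the last joint's range is limited). The gripper opens to 85 mm and grips with 20 to 120 N. Pads are 22 mm wide; open, the fingers measure 114 mm over their backs; the gripper's body (76 mm by 85 mm) begins 54 mm behind the grasp point. The pads swing forward as they close: fully open they stand 13 mm farther back than shut.
Start: joints at [-71.07, 7.471, 85.268, -0, 87.261, -4.893], TCP at [242.373, -548.872, 201.092] pointing down, gripper open.
Joint ranges: [-169.43, 169.43], [-51.17, 129.36], [1.28, 143.12], [-76.62, 256.62], [0, 156.53], [-152.29, 152.29]. Speed limits (degrees/s): [136.94, 136.94, 159.86, 180, 180, 180].

## Interface

Orientations are given as [roll, pitch, yaw] about the fixed x, y, z axes, in that order (R = Rz(yaw) Ry(pitch) Rx(roll)).
In Python, from bench import sensors, optics, job, r gives the robot as it stands.
- The arm moves only by the tool play_rows, never from a script. Its argument "motion" is a list that holds one entry, the list of rows, each a list of 6 numbers: the shift along the tool's x, y, z in cm, then the turn, a rotation vector about the tool's x, y, z in degrees. In form: [[[x, y, z, ax, ay, az], ...]]. A call has 1 to 5 rows; each row is the pose to reach, as a shift and turn from the pose commanded when the call began, along the tool's axes at that moment; what a row does not reach only later rows make up. A row lasts 1/10 s, in which the tool goes at most 50 mm and 8.59 degrees, less where a joint would pass 70% of its speed; a pose out of reach is approached as far as the arm can. A call with a gripper value outside its range is refused whole. "jaw" is the opening, from 0 (shut) to 1 (fully open), set as the call begins (left out, the last holds). The fingers move at their own pace and stop on an object; "squeeze" is the grip in N (left out, the last holds). Time passes only in rows, so rows that repeat a pose let the fingers close. It gives the time, the measured TCP pose, the force, the opening and the grip force at its end, in the units of the state.
- sensors.sense(): the state, without advancing time (a new reading comes with each control period).
- optics.snapshot(name): name is "scene" or "top" or "wrist"; returns a dict with "pixels" (480x640x3 uint8, red, green, blue), "mtx" (3x3 intrinsics, pixels), "R" (3x3) and "t" (3): a world point X has camera coordinates R X + t; the wrist camera has in their place "T_tool_cam" (4x4, takes a point from camera to tool coordinates, whose origin is the TCP and whose axes are the flange's). Camera axes: x right, y down, z forward; pixel columns grow to the right and rows downward; lengths in mm; the calibration is good to about 2 mm. A picture is of the moment at which its call begins: read the wrist's pose just before it. There is no depth.
- job.hand_in(): hands the job in; it is judged then, once.
The state is a dict: "time": time; "joint_pos": joint angles; "qd": joint speeds; "joint_efforts": joint torques, N m; "tool_pos": TCP position; "tcp_rot": TCP orientation; "ft_force": force on the tool from outside, world axes, zero at the start; "wrist_torque": the same for the moment, N m; "finger_gap": finger opening in mm; "grip_force": force on a finger pad.
Only numpy, scipy, OpenCV 4.12 (cv2) and the standard library are available. Lean on these libraries where they do the work, as an engineer would, in place of code of your own. Each camera call takes 0.05 s, during which the arm holds its last target. There are 200 camera calls.

## Working session

There is one attempt and no reset: what is moved stays moved. The work goes in short steps, Python scripts to look and compute and a tool call to move; the robot and the scene stay as the last step left them, time stands still between calls to the robot, and variables do not carry over. Pictures are saved under pics/ and viewed, at most 10 in all, crops included, and the job is handed in when it is done.

Besides the shell and the picture viewer there is one more tool, called after "Call:" by a JSON object that holds its "name" and its "arguments", one argument or row to a line. play_rows: Moves the arm, as the interface text tells. Its arguments: {"type":"object","properties":{"motion":{"type":"array","items":{"type":"array","items":{"type":"array","items":{"type":"number"}}}},"jaw":{"type":"number"},"squeeze":{"type":"number"}},"required":["motion"]}

```bash
mkdir -p pics; ls; python3 - <<'E'
from bench import sensors, optics, job, r
import cv2,numpy as np
print(sensors.sense(), r.pinch_z)
for n in("scene","top"):
    s=optics.snapshot(n); cv2.imwrite(f"pics/{n}0.png",s["pixels"][...,::-1]); np.savez(f"{n}0.npz",**s)
    print(n,s["mtx"],s["R"],s["t"])
E
```

```text
pics
{'time': 0.0, 'joint_pos': array([-7.10681392e+01,  7.51488118e+00,  8.53308485e+01, -3.30214187e-04,
        8.72620630e+01, -4.89264847e+00]), 'qd': array([ 0.03095658, -0.08726157,  0.0145961 , -0.02689152,  0.06220409,
        0.00092942]), 'joint_efforts': array([-8.69612850e-04, -5.69404328e+01, -5.00553453e+01, -1.47732367e-04,
        1.50866818e-02,  7.95137225e-05]), 'tool_pos': array([ 242.18207732, -548.27282239,  200.03182164]), 'tcp_rot': array([-1.79892572e+02, -8.86493178e-03,  2.38245171e+01]), 'ft_force': array([-0.41476339, -0.34447861,  0.87425675]), 'wrist_torque': array([ 0.00087249,  0.02690482, -0.0426294 ]), 'grip_force': 0.0, 'finger_gap': 85.28478428832665} 18.700000000000003
scene [[607.71658533   0.         315.62752749]
 [  0.         607.71658533 240.26779387]
 [  0.           0.           1.        ]] [[ 0.82007602  0.57222454  0.00586554]
 [ 0.44812894 -0.63578813 -0.62845359]
 [-0.35588732  0.51800823 -0.77782497]] [-455.98712617 -271.63673885 1466.47640724]
top [[535.01128683   0.         310.62782394]
 [  0.         535.01128683 233.33520794]
 [  0.           0.           1.        ]] [[-0.02407492 -0.99967427  0.00847106]
 [-0.99591042  0.02324448 -0.08730476]
 [ 0.08707942 -0.01053827 -0.99614563]] [ -84.12796953  646.74077343 1005.68922935]
```

View pics/scene0.png

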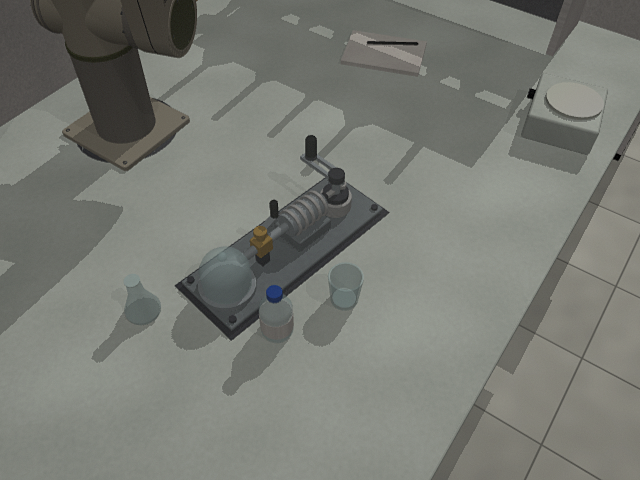

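View pics/top0.png

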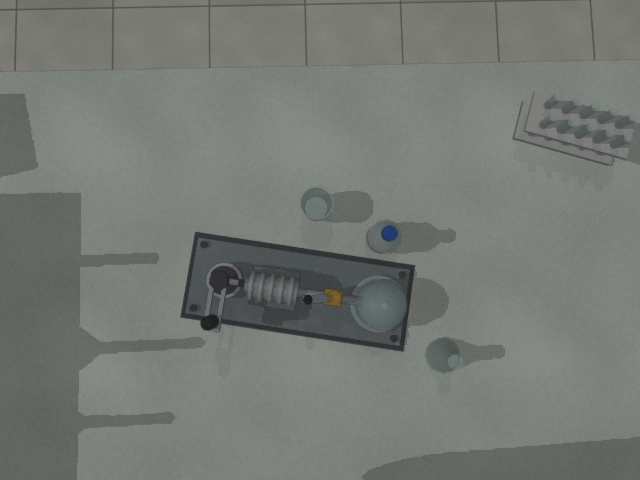

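The scene view shows the knob at about (311,147) and the tap post at (274,208). In the top view the plate corners are near (195,233), (414,266), (403,350) and (181,317), with the knob at (209,322) and the post at (308,299). The glassware stands clear of the crank. I'll zoom in next.

```bash
python3 - <<'E'
import cv2,numpy as np
a=cv2.imread("pics/top0.png")[225:355,175:335]; b=cv2.imread("pics/scene0.png")[125:345,170:395]
cv2.imwrite("pics/topc.png",cv2.resize(a,None,fx=4.5,fy=4.5,interpolation=cv2.INTER_CUBIC))
cv2.imwrite("pics/scenec.png",cv2.resize(b,None,fx=2.7,fy=2.7,interpolation=cv2.INTER_CUBIC))
E
```

```text
(no output)
```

View pics/topc.png

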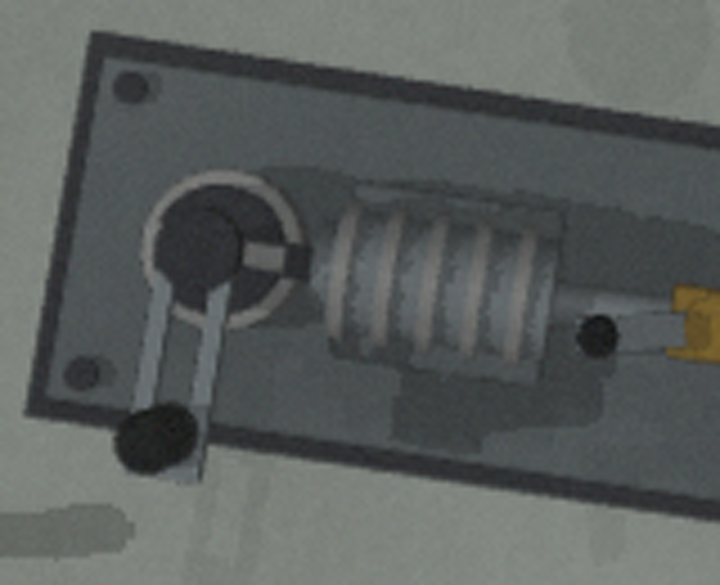

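View pics/scenec.png

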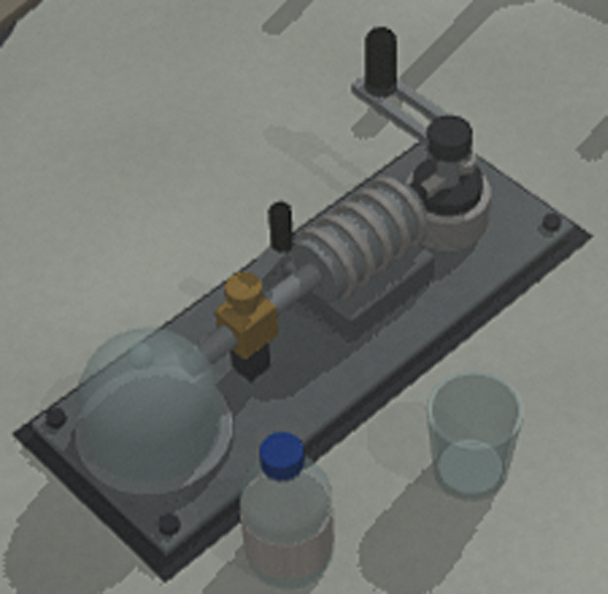

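The crops show the knob centre at (209.4,322.3) in the top view and (311.1,147.6) in the scene view. The post is at (307.9,299.4) and (273.7,208.7). The knob sits near the outer end of the arm.

```bash
cat > fit.py <<'E'
import numpy as np
from scipy.optimize import least_squares
C={n:np.load(n+"0.npz") for n in("top","scene")}
def pr(n,X):
    c=C[n]; p=c["mtx"]@(c["R"]@X+c["t"]); return p[:2]/p[2]
O=[("top","c",(75,160),(195.4,232.3)),("top","c",(-75,160),(181,316.8)),("top","c",(75,-260),(414,266)),("top","c",(-75,-260),(403,350)),
("scene","c",(-75,-260),(175.2,285.7)),("scene","c",(75,-260),(231.1,339.8)),("scene","c",(75,160),(389.3,212)),
("top","k",0,(209.4,322.3)),("scene","k",0,(311.1,147.6)),("top","t",0,(307.9,299.4)),("scene","t",0,(273.7,208.7))]
def pt(p,k,a):
    x,y,w,zc,rk,th=p
    if k=="c": l=[a[0],a[1],zc]
    elif k=="k": l=[-rk,90,140]
    else: l=[-46*np.sin(th),-115+46*np.cos(th),125]
    c,s=np.cos(w),np.sin(w); return np.array([x+c*l[0]-s*l[1],y+s*l[0]+c*l[1],l[2]])
f=lambda p:np.concatenate([pr(n,pt(p,k,a))-u for n,k,a,u in O])
R=least_squares(f,[560,0,-.1,10,67,.1],loss="soft_l1")
p=R.x; print(p.round(2),np.degrees(p[2]),f(p).reshape(-1,2).round(1).tolist())
print("knob",pt(p,"k",0),"tap",pt(p,"t",0))
c,s=np.cos(p[2]),np.sin(p[2]);W=lambda X,Y:(p[0]+c*X-s*Y,p[1]+s*X+c*Y)
print("axis",W(0,90),"tapaxis",W(0,-115))
# knob / post by direct triangulation
for k,z in(("k",140),("t",125)):
    g=lambda X:np.concatenate([pr(n,X)-u for n,q,a,u in O if q==k])
    q=least_squares(g,[500,0,z]); print(k,q.x,q.fun.round(2))
E
python3 fit.py
```

```text
[ 5.4838e+02 -2.5600e+01 -1.8000e-01  9.3200e+00  7.7000e+01 -5.9800e+00] -10.29437479294838 [[4.3, 1.3], [5.3, -7.1], [-3.1, 0.8], [-2.8, -6.6], [6.1, -1.3], [0.4, -6.9], [-5.1, -0.6], [0.2, -0.8], [-0.7, -1.4], [1.2, -0.5], [-1.1, 1.1]]
knob [488.69675679  76.71005293 140.        ] tap [522.16414975 -93.10072456 125.        ]
axis (np.float64(564.4607405146164), np.float64(62.94908745517934)) tapaxis (np.float64(527.8260888222492), np.float64(-138.75094302419103))
k [487.54836308  78.73122088 133.96780357] [-0.31 -0.38 -0.57  0.04]
t [521.80844892 -90.52667258 125.33142705] [-0.23 -0.28 -0.39  0.01]
```

```bash
sed -i 's/x,y,w,zc,rk,th=p/x,y,w,zc,rk,th,m=p/; s/l=\[a\[0\],a\[1\],zc\]/l=[a[0]+m*np.sign(a[0]),a[1]+m*np.sign(a[1]),zc]/; s/10,67,.1\]/0,67,.1,8]/' fit.py; python3 fit.py
```

```text
[ 5.4313e+02 -2.3270e+01 -1.7000e-01  2.0000e-01  7.0920e+01  2.1000e-01
  9.0000e+00] -9.885796894588989 [[-0.1, -0.2], [0.0, -0.1], [-0.1, -1.2], [-0.3, 0.1], [-0.5, -0.0], [-0.2, -0.1], [-1.3, 0.1], [-0.3, -0.8], [-0.4, -1.6], [-0.2, -0.2], [-0.4, 0.1]]
knob [488.71077861  77.57536027 140.        ] tap [521.73966157 -90.58703022 125.        ]
axis (np.float64(558.5825844240634), np.float64(65.39862541793357)) tapaxis (np.float64(523.3871808856564), np.float64(-136.55751727094005))
k [487.54836308  78.73122088 133.96780357] [-0.31 -0.38 -0.57  0.04]
t [521.80844892 -90.52667258 125.33142705] [-0.23 -0.28 -0.39  0.01]
```

Call:
{"name": "play_rows", "arguments": {
  "motion": [
    [[2.2, -2.2, 0, 0, 0, 0], [5.2, -5.2, 0, 0, 0, 0], [8.6, -8.5, 0, 0, 0, 0], [12.0, -11.9, 0, 0, 0, 0], [15.4, -15.3, 0, 0, 0, 0]]
  ],
  "jaw": 0.6
}}

```text
time: 0.6
tool_pos: [321.5, -344.8, 200.5]
tcp_rot: [-180.0, -0.0, 23.8]
ft_force: [0.9, -0.2, 1.0]
finger_gap: 51.3
grip_force: 0.0
```

Call:
{"name": "play_rows", "arguments": {
  "motion": [
    [[3.4, -3.4, 0, 0, 0, 0], [6.8, -6.8, 0, 0, 0, 0], [10.2, -10.2, 0, 0, 0, 0], [13.6, -13.5, 0, 0, 0, 0], [17.0, -16.9, 0, 0, 0, 0]]
  ]
}}

```text
time: 1.1
tool_pos: [408.8, -121.6, 200.9]
tcp_rot: [180.0, -0.0, 23.8]
ft_force: [0.7, -1.1, -0.4]
finger_gap: 51.6
grip_force: 0.0
```

Call:
{"name": "play_rows", "arguments": {
  "motion": [
    [[3.4, -3.4, 0, 0, 0, -8], [6.8, -6.8, 0, 0, 0, -16], [10.2, -10.2, 0, 0, 0, -24], [13.2, -13.1, 0, 0, 0, -32], [15.4, -15.2, 0, 0, 0, -40]]
  ]
}}

```text
time: 1.6
tool_pos: [488.3, 80.6, 200.7]
tcp_rot: [-180.0, -0.0, 64.3]
ft_force: [0.3, -1.0, -0.2]
finger_gap: 51.3
grip_force: 0.0
```

Call:
{"name": "play_rows", "arguments": {
  "motion": [
    [[0, 0, 0, 0, 0, -8], [0, 0, 0, 0, 0, -16.2], [0, 0, 0, 0, 0, -16.2], [0, 0, 0, 0, 0, -16.2]]
  ]
}}

```text
time: 2.0
tool_pos: [488.0, 77.7, 200.8]
tcp_rot: [-180.0, 0.0, 79.8]
ft_force: [-0.6, 0.4, 0.1]
finger_gap: 51.6
grip_force: 0.0
```

```bash
python3 - <<'E'
from bench import sensors, optics
import cv2,numpy as np
s=sensors.sense(); w=optics.snapshot("wrist"); cv2.imwrite("pics/w1.png",w["pixels"][...,::-1])
np.savez("w1.npz",pos=s["tool_pos"],rot=s["tcp_rot"],**w); print(s["tool_pos"],s["tcp_rot"],w["T_tool_cam"],w["mtx"])
E
```

```text
[487.95707447  77.74692481 200.79430076] [-1.79968978e+02  8.58793460e-03  7.97702096e+01] [[-1.26265336e-04 -9.65504489e-01 -2.60386377e-01  6.63139436e+01]
 [ 9.99999961e-01 -1.86583127e-04  2.06929089e-04 -1.50823925e+00]
 [-2.48374669e-04 -2.60386340e-01  9.65504475e-01 -1.73228908e+02]
 [ 0.00000000e+00  0.00000000e+00  0.00000000e+00  1.00000000e+00]] [[424.41533773   0.         322.69634698]
 [  0.         424.41533773 238.50457598]
 [  0.           0.           1.        ]]
```

View pics/w1.png

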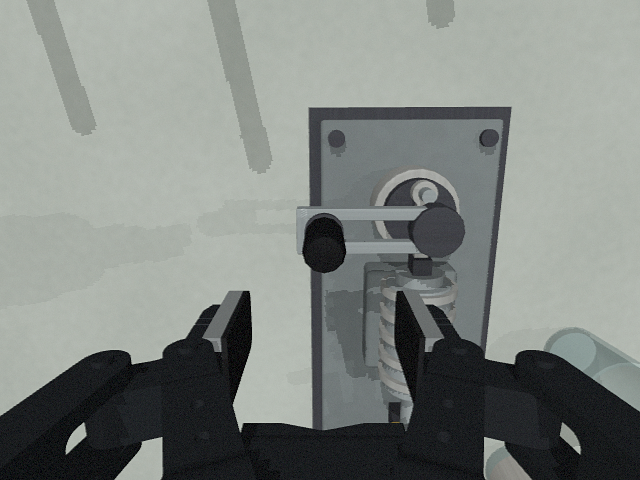

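The wrist view shows the knob top disc at about (324,252), between the pads, whose midpoint is near column 323. The arm's outer end is at column 297, rows 207–253, and the hub disc is at (438,230).

```bash
python3 - <<'E'
import numpy as np
from scipy.spatial.transform import Rotation as Ro
d=np.load("w1.npz"); Rw=Ro.from_euler("xyz",d["rot"],degrees=True).as_matrix(); T=d["T_tool_cam"]
def bp(u,v,z):
    ray=Rw@T[:3,:3]@np.linalg.inv(d["mtx"])@[u,v,1]; o=Rw@T[:3,3]+d["pos"]; return o+ray*(z-o[2])/ray[2]
k=bp(324,252,163); e=bp(297,230.5,111); print("knob",k,"end",e)
for z in(120,130,140): print(z,"hub",bp(438,230,z))
w=np.radians(-9.9); ax=np.array([-np.cos(w),-np.sin(w)])
print("rk from end",90-(e-k)[:2]@ax, "lateral", (e-k)[:2]@[-ax[1],ax[0]])
c=e[:2]-90*ax; print("axis from end",c)
E
```

```text
knob [487.54219757  79.9933417  163.        ] end [470.44874011  81.57839933 111.        ]
120 hub [557.01396192  68.55824423 120.        ]
130 hub [554.70436068  71.50001882 130.        ]
140 hub [552.39475943  74.44179341 140.        ]
rk from end 72.88855810490494 lateral 1.3774077082224354
axis from end [559.10857947  66.1047803 ]
```

Call:
{"name": "play_rows", "arguments": {
  "motion": [
    [[0.08, 0, 2, 0, 0, 0], [0.08, 0, 4, 0, 0, 0], [0.08, 0, 6, 0, 0, 0], [0.08, 0, 7.5, 0, 0, 0], [0.08, 0, 8.2, 0, 0, 0]]
  ]
}}

```text
time: 2.55
tool_pos: [487.3, 78.3, 117.4]
tcp_rot: [-179.9, 0.0, 79.9]
ft_force: [-0.1, 0.9, 0.2]
finger_gap: 51.2
grip_force: 0.0
```

Call:
{"name": "play_rows", "arguments": {
  "motion": [
    [[0, 0, 0, 0, 0, 0], [0, 0, 0, 0, 0, 0], [0, 0, 0, 0, 0, 0], [0, 0, 0, 0, 0, 0], [0, 0, 0, 0, 0, 0]]
  ],
  "jaw": 0.2,
  "squeeze": 40
}}

```text
time: 3.05
tool_pos: [488.9, 78.7, 120.0]
tcp_rot: [179.9, -0.0, 80.0]
ft_force: [-1.1, -0.2, 1.7]
finger_gap: 20.9
grip_force: 39.7
```

Call:
{"name": "play_rows", "arguments": {
  "motion": [
    [[0, 0, 0, 0, 0, 0], [0, 0, 0, 0, 0, 0], [0, 0, 0, 0, 0, 0], [0, 0, 0, 0, 0, 0], [0, 0, 0, 0, 0, 0]]
  ],
  "jaw": 0.0,
  "squeeze": 40
}}

```text
time: 3.55
tool_pos: [488.9, 78.6, 119.9]
tcp_rot: [179.9, -0.0, 80.0]
ft_force: [-0.7, -0.2, 6.0]
finger_gap: 21.5
grip_force: 39.9
```

```bash
cat > gen.py <<'E'
import numpy as np, json
def gen(cur,calls,C,V,rk,blend=None):
    "cur: commanded (x,y) mm from grasp pose; calls: lists of crank degrees. blend=(C,V,rk) old params, faded out over first call"
    cur=np.array(cur,float)
    for i,ph in enumerate(calls):
        rows=[]
        for j,p in enumerate(ph):
            a=np.radians(p); f=lambda C,V,r:np.array([V+r*np.sin(a),C-r*np.cos(a)])
            P=f(C,V,rk)
            if blend and i==0: w=(j+1)/len(ph); P=w*P+(1-w)*f(*blend)
            rows.append([*(((P-cur)/10).round(2)+0.0),0,0,0,0])
        cur=cur+10*np.array(rows[-1][:2]); print(ph[-1],cur.round(1),json.dumps([rows]))
def steps(a,n,d=6): return [[a+d*(5*i+j+1) for j in range(5)] for i in range(n)]
E
python3 -c "
from gen import *
gen([0,0],[[1,3,6,10,15]]+steps(15,3),71.5,0,71.5)"
```

```text
15 [18.5  2.4] [[[0.12, 0.0, 0, 0, 0, 0], [0.37, 0.01, 0, 0, 0, 0], [0.75, 0.04, 0, 0, 0, 0], [1.24, 0.11, 0, 0, 0, 0], [1.85, 0.24, 0, 0, 0, 0]]]
45 [50.6 20.9] [[[0.71, 0.23, 0, 0, 0, 0], [1.4, 0.54, 0, 0, 0, 0], [2.04, 0.91, 0, 0, 0, 0], [2.65, 1.35, 0, 0, 0, 0], [3.21, 1.85, 0, 0, 0, 0]]]
75 [69.1 53. ] [[[0.5, 0.56, 0, 0, 0, 0], [0.94, 1.17, 0, 0, 0, 0], [1.31, 1.81, 0, 0, 0, 0], [1.62, 2.5, 0, 0, 0, 0], [1.85, 3.21, 0, 0, 0, 0]]]
105 [69.1 90. ] [[[0.15, 0.73, 0, 0, 0, 0], [0.23, 1.48, 0, 0, 0, 0], [0.23, 2.22, 0, 0, 0, 0], [0.15, 2.97, 0, 0, 0, 0], [0.0, 3.7, 0, 0, 0, 0]]]
```

Call:
{"name": "play_rows", "arguments": {
  "motion": [
    [[0.12, 0.0, 0, 0, 0, 0], [0.37, 0.01, 0, 0, 0, 0], [0.75, 0.04, 0, 0, 0, 0], [1.24, 0.11, 0, 0, 0, 0], [1.85, 0.24, 0, 0, 0, 0]]
  ]
}}

```text
time: 4.05
tool_pos: [494.4, 96.2, 119.9]
tcp_rot: [179.9, 0.0, 80.0]
ft_force: [-2.2, -1.4, 5.6]
finger_gap: 20.8
grip_force: 40.0
```

Call:
{"name": "play_rows", "arguments": {
  "motion": [
    [[0.71, 0.23, 0, 0, 0, 0], [1.4, 0.54, 0, 0, 0, 0], [2.04, 0.91, 0, 0, 0, 0], [2.65, 1.35, 0, 0, 0, 0], [3.21, 1.85, 0, 0, 0, 0]]
  ]
}}

```text
time: 4.55
tool_pos: [518.1, 125.0, 119.9]
tcp_rot: [180.0, 0.0, 80.0]
ft_force: [-1.9, -1.7, 7.3]
finger_gap: 20.7
grip_force: 40.1
```

Call:
{"name": "play_rows", "arguments": {
  "motion": [
    [[0.5, 0.56, 0, 0, 0, 0], [0.94, 1.17, 0, 0, 0, 0], [1.31, 1.81, 0, 0, 0, 0], [1.62, 2.5, 0, 0, 0, 0], [1.85, 3.21, 0, 0, 0, 0]]
  ]
}}

```text
time: 5.05
tool_pos: [552.6, 137.9, 119.9]
tcp_rot: [-180.0, -0.0, 80.0]
ft_force: [-6.3, 0.2, 9.2]
finger_gap: 21.1
grip_force: 40.2
```

```bash
python3 - <<'E'
from bench import sensors
import numpy as np
from gen import *
f=sensors.sense()["ft_force"];a=np.radians(75);c,s=np.cos(np.radians(80)),np.sin(np.radians(80))
fx,fy=f[0]*c+f[1]*s,f[0]*s-f[1]*c
print("radial",fx*np.sin(a)-fy*np.cos(a),"tang",fx*np.cos(a)+fy*np.sin(a))
gen([69.1,90],steps(105,8),71.5,0,71.5)
E
```

```text
radial 0.7735325562772423 tang -6.245348762731211
135 [ 50.6 122.1] [[[-0.23, 0.71, 0, 0, 0, 0], [-0.54, 1.4, 0, 0, 0, 0], [-0.91, 2.04, 0, 0, 0, 0], [-1.35, 2.65, 0, 0, 0, 0], [-1.85, 3.21, 0, 0, 0, 0]]]
165 [ 18.5 140.6] [[[-0.56, 0.5, 0, 0, 0, 0], [-1.17, 0.94, 0, 0, 0, 0], [-1.81, 1.31, 0, 0, 0, 0], [-2.5, 1.62, 0, 0, 0, 0], [-3.21, 1.85, 0, 0, 0, 0]]]
195 [-18.5 140.6] [[[-0.73, 0.15, 0, 0, 0, 0], [-1.48, 0.23, 0, 0, 0, 0], [-2.22, 0.23, 0, 0, 0, 0], [-2.97, 0.15, 0, 0, 0, 0], [-3.7, 0.0, 0, 0, 0, 0]]]
225 [-50.6 122.1] [[[-0.71, -0.23, 0, 0, 0, 0], [-1.4, -0.54, 0, 0, 0, 0], [-2.04, -0.91, 0, 0, 0, 0], [-2.65, -1.35, 0, 0, 0, 0], [-3.21, -1.85, 0, 0, 0, 0]]]
255 [-69.1  90. ] [[[-0.5, -0.56, 0, 0, 0, 0], [-0.94, -1.17, 0, 0, 0, 0], [-1.31, -1.81, 0, 0, 0, 0], [-1.62, -2.5, 0, 0, 0, 0], [-1.85, -3.21, 0, 0, 0, 0]]]
285 [-69.1  53. ] [[[-0.15, -0.73, 0, 0, 0, 0], [-0.23, -1.48, 0, 0, 0, 0], [-0.23, -2.22, 0, 0, 0, 0], [-0.15, -2.97, 0, 0, 0, 0], [0.0, -3.7, 0, 0, 0, 0]]]
315 [-50.6  20.9] [[[0.23, -0.71, 0, 0, 0, 0], [0.54, -1.4, 0, 0, 0, 0], [0.91, -2.04, 0, 0, 0, 0], [1.35, -2.65, 0, 0, 0, 0], [1.85, -3.21, 0, 0, 0, 0]]]
345 [-18.5   2.4] [[[0.56, -0.5, 0, 0, 0, 0], [1.17, -0.94, 0, 0, 0, 0], [1.81, -1.31, 0, 0, 0, 0], [2.5, -1.62, 0, 0, 0, 0], [3.21, -1.85, 0, 0, 0, 0]]]
```

Call:
{"name": "play_rows", "arguments": {
  "motion": [
    [[0.15, 0.73, 0, 0, 0, 0], [0.23, 1.48, 0, 0, 0, 0], [0.23, 2.22, 0, 0, 0, 0], [0.15, 2.97, 0, 0, 0, 0], [0.0, 3.7, 0, 0, 0, 0]]
  ]
}}

```text
time: 5.55
tool_pos: [588.5, 132.4, 119.9]
tcp_rot: [-179.9, -0.1, 80.1]
ft_force: [-7.7, 4.4, 9.7]
finger_gap: 21.3
grip_force: 40.3
```

Call:
{"name": "play_rows", "arguments": {
  "motion": [
    [[-0.23, 0.71, 0, 0, 0, 0], [-0.54, 1.4, 0, 0, 0, 0], [-0.91, 2.04, 0, 0, 0, 0], [-1.35, 2.65, 0, 0, 0, 0], [-1.85, 3.21, 0, 0, 0, 0]]
  ]
}}

```text
time: 6.05
tool_pos: [617.2, 109.8, 120.0]
tcp_rot: [-179.9, -0.2, 80.1]
ft_force: [-5.4, 8.9, 8.0]
finger_gap: 21.6
grip_force: 40.1
```

Call:
{"name": "play_rows", "arguments": {
  "motion": [
    [[-0.56, 0.5, 0, 0, 0, 0], [-1.17, 0.94, 0, 0, 0, 0], [-1.81, 1.31, 0, 0, 0, 0], [-2.5, 1.62, 0, 0, 0, 0], [-3.21, 1.85, 0, 0, 0, 0]]
  ]
}}

```text
time: 6.55
tool_pos: [631.3, 74.7, 120.1]
tcp_rot: [179.9, -0.2, 80.1]
ft_force: [3.1, 8.3, 3.3]
finger_gap: 21.1
grip_force: 39.7
```

Call:
{"name": "play_rows", "arguments": {
  "motion": [
    [[-0.73, 0.15, 0, 0, 0, 0], [-1.48, 0.23, 0, 0, 0, 0], [-2.22, 0.23, 0, 0, 0, 0], [-2.97, 0.15, 0, 0, 0, 0], [-3.7, 0.0, 0, 0, 0, 0]]
  ]
}}

```text
time: 7.05
tool_pos: [624.7, 35.1, 120.0]
tcp_rot: [179.8, 0.0, 80.0]
ft_force: [3.4, -3.5, 4.7]
finger_gap: 21.1
grip_force: 39.8
```

Call:
{"name": "play_rows", "arguments": {
  "motion": [
    [[-0.71, -0.23, 0, 0, 0, 0], [-1.4, -0.54, 0, 0, 0, 0], [-2.04, -0.91, 0, 0, 0, 0], [-2.65, -1.35, 0, 0, 0, 0], [-3.21, -1.85, 0, 0, 0, 0]]
  ]
}}

```text
time: 7.55
tool_pos: [599.0, 5.6, 119.8]
tcp_rot: [-180.0, 0.1, 80.0]
ft_force: [-3.6, -5.2, 9.1]
finger_gap: 21.1
grip_force: 40.3
```

Call:
{"name": "play_rows", "arguments": {
  "motion": [
    [[-0.5, -0.56, 0, 0, 0, 0], [-0.94, -1.17, 0, 0, 0, 0], [-1.31, -1.81, 0, 0, 0, 0], [-1.62, -2.5, 0, 0, 0, 0], [-1.85, -3.21, 0, 0, 0, 0]]
  ]
}}

```text
time: 8.05
tool_pos: [563.8, -6.1, 119.8]
tcp_rot: [-179.9, 0.1, 80.0]
ft_force: [-4.4, -2.2, 10.8]
finger_gap: 21.3
grip_force: 40.4
```

Call:
{"name": "play_rows", "arguments": {
  "motion": [
    [[-0.15, -0.73, 0, 0, 0, 0], [-0.23, -1.48, 0, 0, 0, 0], [-0.23, -2.22, 0, 0, 0, 0], [-0.15, -2.97, 0, 0, 0, 0], [0.0, -3.7, 0, 0, 0, 0]]
  ]
}}

```text
time: 8.55
tool_pos: [528.0, 1.0, 119.8]
tcp_rot: [180.0, 0.0, 80.0]
ft_force: [0.6, -0.3, 8.2]
finger_gap: 20.9
grip_force: 40.2
```

Call:
{"name": "play_rows", "arguments": {
  "motion": [
    [[0.23, -0.71, 0, 0, 0, 0], [0.54, -1.4, 0, 0, 0, 0], [0.91, -2.04, 0, 0, 0, 0], [1.35, -2.65, 0, 0, 0, 0], [1.85, -3.21, 0, 0, 0, 0]]
  ]
}}

```text
time: 9.05
tool_pos: [500.1, 24.9, 119.9]
tcp_rot: [179.9, 0.0, 80.0]
ft_force: [1.6, 0.2, 6.6]
finger_gap: 21.3
grip_force: 40.1
```

Call:
{"name": "play_rows", "arguments": {
  "motion": [
    [[0.56, -0.5, 0, 0, 0, 0], [1.17, -0.94, 0, 0, 0, 0], [1.81, -1.31, 0, 0, 0, 0], [2.5, -1.62, 0, 0, 0, 0], [3.21, -1.85, 0, 0, 0, 0]]
  ]
}}

```text
time: 9.55
tool_pos: [487.6, 59.5, 119.9]
tcp_rot: [179.9, 0.0, 80.0]
ft_force: [2.1, -3.0, 7.6]
finger_gap: 21.1
grip_force: 40.1
```

```bash
python3 - <<'E'
from gen import *
gen([-18.5,2.4],steps(345,11),71.8,0,71.8,blend=(71.5,0,71.5))
E
```

```text
375 [18.6  2.4] [[[0.73, -0.15, 0, 0, 0, 0], [1.48, -0.23, 0, 0, 0, 0], [2.23, -0.23, 0, 0, 0, 0], [2.97, -0.15, 0, 0, 0, 0], [3.71, 0.0, 0, 0, 0, 0]]]
405 [50.8 21. ] [[[0.71, 0.24, 0, 0, 0, 0], [1.4, 0.54, 0, 0, 0, 0], [2.05, 0.92, 0, 0, 0, 0], [2.66, 1.36, 0, 0, 0, 0], [3.22, 1.86, 0, 0, 0, 0]]]
435 [69.4 53.2] [[[0.5, 0.56, 0, 0, 0, 0], [0.94, 1.17, 0, 0, 0, 0], [1.32, 1.82, 0, 0, 0, 0], [1.62, 2.51, 0, 0, 0, 0], [1.86, 3.22, 0, 0, 0, 0]]]
465 [69.4 90.4] [[[0.15, 0.74, 0, 0, 0, 0], [0.23, 1.48, 0, 0, 0, 0], [0.23, 2.24, 0, 0, 0, 0], [0.15, 2.98, 0, 0, 0, 0], [0.0, 3.72, 0, 0, 0, 0]]]
495 [ 50.8 122.6] [[[-0.24, 0.71, 0, 0, 0, 0], [-0.54, 1.4, 0, 0, 0, 0], [-0.92, 2.05, 0, 0, 0, 0], [-1.36, 2.66, 0, 0, 0, 0], [-1.86, 3.22, 0, 0, 0, 0]]]
525 [ 18.6 141.2] [[[-0.56, 0.5, 0, 0, 0, 0], [-1.17, 0.94, 0, 0, 0, 0], [-1.82, 1.32, 0, 0, 0, 0], [-2.51, 1.62, 0, 0, 0, 0], [-3.22, 1.86, 0, 0, 0, 0]]]
555 [-18.6 141.2] [[[-0.74, 0.15, 0, 0, 0, 0], [-1.48, 0.23, 0, 0, 0, 0], [-2.24, 0.23, 0, 0, 0, 0], [-2.98, 0.15, 0, 0, 0, 0], [-3.72, 0.0, 0, 0, 0, 0]]]
585 [-50.8 122.6] [[[-0.71, -0.24, 0, 0, 0, 0], [-1.4, -0.54, 0, 0, 0, 0], [-2.05, -0.92, 0, 0, 0, 0], [-2.66, -1.36, 0, 0, 0, 0], [-3.22, -1.86, 0, 0, 0, 0]]]
615 [-69.4  90.4] [[[-0.5, -0.56, 0, 0, 0, 0], [-0.94, -1.17, 0, 0, 0, 0], [-1.32, -1.82, 0, 0, 0, 0], [-1.62, -2.51, 0, 0, 0, 0], [-1.86, -3.22, 0, 0, 0, 0]]]
645 [-69.4  53.2] [[[-0.15, -0.74, 0, 0, 0, 0], [-0.23, -1.48, 0, 0, 0, 0], [-0.23, -2.24, 0, 0, 0, 0], [-0.15, -2.98, 0, 0, 0, 0], [0.0, -3.72, 0, 0, 0, 0]]]
675 [-50.8  21. ] [[[0.24, -0.71, 0, 0, 0, 0], [0.54, -1.4, 0, 0, 0, 0], [0.92, -2.05, 0, 0, 0, 0], [1.36, -2.66, 0, 0, 0, 0], [1.86, -3.22, 0, 0, 0, 0]]]
```

First turn was clean, with low forces throughout. Starting the second.

Call:
{"name": "play_rows", "arguments": {
  "motion": [
    [[0.73, -0.15, 0, 0, 0, 0], [1.48, -0.23, 0, 0, 0, 0], [2.23, -0.23, 0, 0, 0, 0], [2.97, -0.15, 0, 0, 0, 0], [3.71, 0.0, 0, 0, 0, 0]]
  ]
}}

```text
time: 10.05
tool_pos: [493.8, 96.1, 119.8]
tcp_rot: [180.0, 0.0, 80.0]
ft_force: [-0.4, -3.1, 9.1]
finger_gap: 21.2
grip_force: 40.3
```

Call:
{"name": "play_rows", "arguments": {
  "motion": [
    [[0.71, 0.24, 0, 0, 0, 0], [1.4, 0.54, 0, 0, 0, 0], [2.05, 0.92, 0, 0, 0, 0], [2.66, 1.36, 0, 0, 0, 0], [3.22, 1.86, 0, 0, 0, 0]]
  ]
}}

```text
time: 10.55
tool_pos: [517.4, 124.8, 119.8]
tcp_rot: [-180.0, 0.0, 80.0]
ft_force: [-2.0, -1.6, 10.5]
finger_gap: 21.3
grip_force: 40.4
```

Call:
{"name": "play_rows", "arguments": {
  "motion": [
    [[0.5, 0.56, 0, 0, 0, 0], [0.94, 1.17, 0, 0, 0, 0], [1.32, 1.82, 0, 0, 0, 0], [1.62, 2.51, 0, 0, 0, 0], [1.86, 3.22, 0, 0, 0, 0]]
  ]
}}

```text
time: 11.05
tool_pos: [551.9, 137.9, 119.8]
tcp_rot: [-179.9, -0.0, 80.0]
ft_force: [-5.6, -0.0, 12.1]
finger_gap: 21.1
grip_force: 40.5
```

Call:
{"name": "play_rows", "arguments": {
  "motion": [
    [[0.15, 0.74, 0, 0, 0, 0], [0.23, 1.48, 0, 0, 0, 0], [0.23, 2.24, 0, 0, 0, 0], [0.15, 2.98, 0, 0, 0, 0], [0.0, 3.72, 0, 0, 0, 0]]
  ]
}}

```text
time: 11.55
tool_pos: [588.1, 132.4, 119.8]
tcp_rot: [-179.8, -0.1, 80.1]
ft_force: [-7.2, 5.0, 11.9]
finger_gap: 21.3
grip_force: 40.6
```

Call:
{"name": "play_rows", "arguments": {
  "motion": [
    [[-0.24, 0.71, 0, 0, 0, 0], [-0.54, 1.4, 0, 0, 0, 0], [-0.92, 2.05, 0, 0, 0, 0], [-1.36, 2.66, 0, 0, 0, 0], [-1.86, 3.22, 0, 0, 0, 0]]
  ]
}}

```text
time: 12.05
tool_pos: [617.0, 109.8, 119.9]
tcp_rot: [-179.9, -0.2, 80.1]
ft_force: [-5.0, 9.7, 10.1]
finger_gap: 20.8
grip_force: 40.4
```

Call:
{"name": "play_rows", "arguments": {
  "motion": [
    [[-0.56, 0.5, 0, 0, 0, 0], [-1.17, 0.94, 0, 0, 0, 0], [-1.82, 1.32, 0, 0, 0, 0], [-2.51, 1.62, 0, 0, 0, 0], [-3.22, 1.86, 0, 0, 0, 0]]
  ]
}}

```text
time: 12.55
tool_pos: [631.2, 74.4, 120.0]
tcp_rot: [179.9, -0.2, 80.1]
ft_force: [2.7, 7.1, 5.4]
finger_gap: 21.2
grip_force: 39.9
```

Call:
{"name": "play_rows", "arguments": {
  "motion": [
    [[-0.74, 0.15, 0, 0, 0, 0], [-1.48, 0.23, 0, 0, 0, 0], [-2.24, 0.23, 0, 0, 0, 0], [-2.98, 0.15, 0, 0, 0, 0], [-3.72, 0.0, 0, 0, 0, 0]]
  ]
}}

```text
time: 13.05
tool_pos: [624.7, 34.8, 119.9]
tcp_rot: [179.9, 0.0, 80.0]
ft_force: [2.7, -1.9, 5.9]
finger_gap: 21.2
grip_force: 40.0
```

Call:
{"name": "play_rows", "arguments": {
  "motion": [
    [[-0.71, -0.24, 0, 0, 0, 0], [-1.4, -0.54, 0, 0, 0, 0], [-2.05, -0.92, 0, 0, 0, 0], [-2.66, -1.36, 0, 0, 0, 0], [-3.22, -1.86, 0, 0, 0, 0]]
  ]
}}

```text
time: 13.55
tool_pos: [599.3, 5.5, 119.8]
tcp_rot: [-179.9, 0.1, 80.0]
ft_force: [-4.7, -5.2, 9.9]
finger_gap: 21.2
grip_force: 40.4
```

Call:
{"name": "play_rows", "arguments": {
  "motion": [
    [[-0.5, -0.56, 0, 0, 0, 0], [-0.94, -1.17, 0, 0, 0, 0], [-1.32, -1.82, 0, 0, 0, 0], [-1.62, -2.51, 0, 0, 0, 0], [-1.86, -3.22, 0, 0, 0, 0]]
  ]
}}

```text
time: 14.05
tool_pos: [564.0, -6.3, 119.7]
tcp_rot: [-179.9, 0.0, 80.0]
ft_force: [-4.3, -0.2, 10.6]
finger_gap: 21.5
grip_force: 40.5
```

Call:
{"name": "play_rows", "arguments": {
  "motion": [
    [[-0.15, -0.74, 0, 0, 0, 0], [-0.23, -1.48, 0, 0, 0, 0], [-0.23, -2.24, 0, 0, 0, 0], [-0.15, -2.98, 0, 0, 0, 0], [0.0, -3.72, 0, 0, 0, 0]]
  ]
}}

```text
time: 14.55
tool_pos: [528.1, 0.8, 119.8]
tcp_rot: [-180.0, 0.0, 80.0]
ft_force: [-0.8, 1.0, 8.8]
finger_gap: 21.1
grip_force: 40.3
```

Call:
{"name": "play_rows", "arguments": {
  "motion": [
    [[0.24, -0.71, 0, 0, 0, 0], [0.54, -1.4, 0, 0, 0, 0], [0.92, -2.05, 0, 0, 0, 0], [1.36, -2.66, 0, 0, 0, 0], [1.86, -3.22, 0, 0, 0, 0]]
  ]
}}

```text
time: 15.05
tool_pos: [500.1, 24.7, 119.9]
tcp_rot: [179.9, 0.0, 80.0]
ft_force: [2.8, -0.7, 7.9]
finger_gap: 21.2
grip_force: 40.1
```

```bash
python3 - <<'E'
from bench import sensors
from gen import *
print(sensors.sense()["tool_pos"])
gen([-50.8,21.0],[[681,687,693,699,704],[709,713,717,720,721],[721]*4],71.8,0,71.8)
E
```

```text
[500.09039958  24.66304296 119.85264295]
704 [-19.8   2.8] [[[0.56, -0.5, 0, 0, 0, 0], [1.17, -0.94, 0, 0, 0, 0], [1.82, -1.32, 0, 0, 0, 0], [2.51, -1.62, 0, 0, 0, 0], [3.1, -1.82, 0, 0, 0, 0]]]
721 [1.3 0. ] [[[0.61, -0.15, 0, 0, 0, 0], [1.1, -0.23, 0, 0, 0, 0], [1.6, -0.27, 0, 0, 0, 0], [1.98, -0.28, 0, 0, 0, 0], [2.11, -0.28, 0, 0, 0, 0]]]
721 [1.3 0. ] [[[0.0, 0.0, 0, 0, 0, 0], [0.0, 0.0, 0, 0, 0, 0], [0.0, 0.0, 0, 0, 0, 0], [0.0, 0.0, 0, 0, 0, 0]]]
```

Call:
{"name": "play_rows", "arguments": {
  "motion": [
    [[0.56, -0.5, 0, 0, 0, 0], [1.17, -0.94, 0, 0, 0, 0], [1.82, -1.32, 0, 0, 0, 0], [2.51, -1.62, 0, 0, 0, 0], [3.1, -1.82, 0, 0, 0, 0]]
  ]
}}

```text
time: 15.55
tool_pos: [487.6, 58.3, 119.8]
tcp_rot: [180.0, 0.0, 80.0]
ft_force: [1.9, -2.5, 7.9]
finger_gap: 21.3
grip_force: 40.2
```

Call:
{"name": "play_rows", "arguments": {
  "motion": [
    [[0.61, -0.15, 0, 0, 0, 0], [1.1, -0.23, 0, 0, 0, 0], [1.6, -0.27, 0, 0, 0, 0], [1.98, -0.28, 0, 0, 0, 0], [2.11, -0.28, 0, 0, 0, 0]]
  ]
}}

```text
time: 16.05
tool_pos: [488.6, 79.7, 119.8]
tcp_rot: [180.0, 0.0, 80.0]
ft_force: [0.2, -1.4, 9.3]
finger_gap: 21.5
grip_force: 40.3
```

Call:
{"name": "play_rows", "arguments": {
  "motion": [
    [[0, 0, 0, 0, 0, 0], [0, 0, 0, 0, 0, 0], [0, 0, 0, 0, 0, 0], [0, 0, 0, 0, 0, 0]]
  ]
}}

```text
time: 16.45
tool_pos: [488.5, 79.6, 119.8]
tcp_rot: [180.0, -0.0, 80.0]
ft_force: [1.3, -0.0, 8.4]
finger_gap: 21.1
grip_force: 40.3
```

Call:
{"name": "play_rows", "arguments": {
  "motion": [
    [[0, 0, 0, 0, 0, 0], [0, 0, 0, 0, 0, 0], [0, 0, 0, 0, 0, 0], [0, 0, 0, 0, 0, 0], [0, 0, 0, 0, 0, 0]]
  ],
  "jaw": 0.6
}}

```text
time: 16.95
tool_pos: [488.2, 79.8, 118.7]
tcp_rot: [-180.0, 0.0, 80.0]
ft_force: [-0.1, 0.2, 0.2]
finger_gap: 51.4
grip_force: 0.0
```

Call:
{"name": "play_rows", "arguments": {
  "motion": [
    [[0, 0, -1, 0, 0, 0], [0, 0, -3, 0, 0, 0], [0, 0, -5, 0, 0, 0], [0, 0, -7, 0, 0, 0], [0, 0, -8, 0, 0, 0]]
  ]
}}

```text
time: 17.45
tool_pos: [489.7, 80.0, 202.0]
tcp_rot: [179.8, -0.0, 80.0]
ft_force: [0.4, 0.2, 0.0]
finger_gap: 51.0
grip_force: 0.0
```

Call:
{"name": "play_rows", "arguments": {
  "motion": [
    [[-2.5, 1.0, 0, 0, 0, 0], [-6.3, 2.4, 0, 0, 0, 0], [-10.3, 4.0, 0, 0, 0, 0], [-14.0, 5.4, 0, 0, 0, 0], [-16.2, 6.2, 0, 0, 0, 0]]
  ]
}}

```text
time: 17.95
tool_pos: [521.6, -93.1, 199.1]
tcp_rot: [-180.0, 0.0, 79.9]
ft_force: [0.9, 1.2, 0.1]
finger_gap: 51.1
grip_force: 0.0
```

Call:
{"name": "play_rows", "arguments": {
  "motion": [
    [[0, 0, 0, 0, 0, 0], [0, 0, 0, 0, 0, 0]]
  ]
}}

```text
time: 18.15
tool_pos: [521.3, -90.5, 198.9]
tcp_rot: [-180.0, -0.0, 79.9]
ft_force: [1.0, 0.2, 0.6]
finger_gap: 51.4
grip_force: 0.0
```

```bash
python3 - <<'E'
from bench import sensors, optics
import cv2,numpy as np
from scipy.spatial.transform import Rotation as Ro
s=sensors.sense(); d=optics.snapshot("wrist"); print(s["tool_pos"],s["tcp_rot"])
im=d["pixels"][...,::-1].copy()
Rw=Ro.from_euler("xyz",s["tcp_rot"],degrees=True).as_matrix(); T=d["T_tool_cam"]
X=np.array([521.8,-90.5,145]); p=T[:3,:3].T@(Rw.T@(X-s["tool_pos"])-T[:3,3]); p=d["mtx"]@p; p=p[:2]/p[2]; print(p)
cv2.circle(im,tuple(int(v) for v in p),3,(0,0,255),-1); cv2.imwrite("pics/w2.png",im)
E
```

```text
[521.30522697 -90.48912523 198.86066079] [-1.79954577e+02 -2.87309440e-02  7.99445496e+01]
[326.26798095 247.21282928]
```

View pics/w2.png

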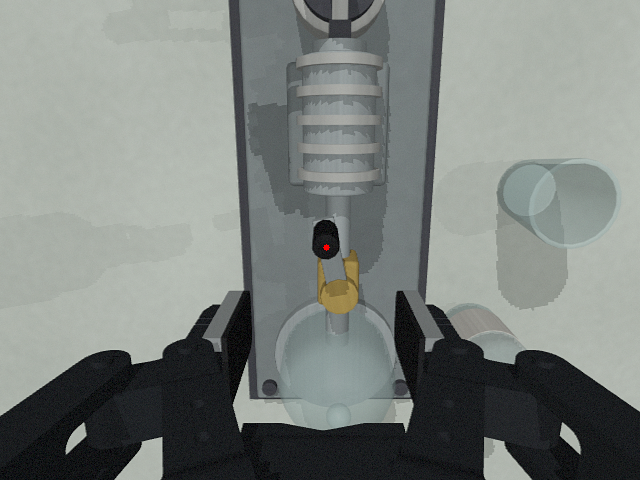

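The wrist view shows the tap post top at about (326,245), and the predicted point lies on it. I'll descend and pinch it.

Call:
{"name": "play_rows", "arguments": {
  "motion": [
    [[0, 0, 2, 0, 0, 0], [0, 0, 4, 0, 0, 0], [0, 0, 6, 0, 0, 0], [0, 0, 7.5, 0, 0, 0], [0, 0, 8.4, 0, 0, 0]]
  ]
}}

```text
time: 18.7
tool_pos: [520.8, -89.2, 113.7]
tcp_rot: [-179.9, -0.0, 80.1]
ft_force: [0.4, -0.4, -0.3]
finger_gap: 51.5
grip_force: 0.0
```

Call:
{"name": "play_rows", "arguments": {
  "motion": [
    [[0, 0, 0, 0, 0, 0], [0, 0, 0, 0, 0, 0], [0, 0, 0, 0, 0, 0], [0, 0, 0, 0, 0, 0], [0, 0, 0, 0, 0, 0]]
  ],
  "jaw": 0,
  "squeeze": 30
}}

```text
time: 19.2
tool_pos: [522.0, -90.6, 115.8]
tcp_rot: [179.9, 0.0, 80.0]
ft_force: [-0.6, 0.9, 0.0]
finger_gap: 0.1
grip_force: 0.0
```

```bash
python3 - <<'E'
from bench import sensors
import numpy as np,json
print({k:sensors.sense()[k] for k in("tool_pos","ft_force","finger_gap")})
t0=.21;cur=np.zeros(2)
for th in([.25,.35,.48,.62,.76],[.9,1.04,1.18,1.31,1.42],[1.5,1.55,1.58,1.6,1.61]):
    P=[np.array([46*(np.cos(t)-np.cos(t0)),-46*(np.sin(t)-np.sin(t0))]) for t in th]
    R=[[*((p-cur)/10).round(2),0,0,0,0] for p in P]; cur=cur+10*np.array(R[-1][:2]); print(json.dumps([R]))
E
```

```text
{'tool_pos': array([521.99708066, -90.59526549, 115.79373701]), 'ft_force': array([-0.56108548,  0.85555513,  0.03910759]), 'finger_gap': 0.08238920619089192}
[[[-0.04, -0.18, 0, 0, 0, 0], [-0.18, -0.62, 0, 0, 0, 0], [-0.42, -1.17, 0, 0, 0, 0], [-0.76, -1.71, 0, 0, 0, 0], [-1.16, -2.21, 0, 0, 0, 0]]]
[[[-0.48, -0.43, 0, 0, 0, 0], [-1.01, -0.8, 0, 0, 0, 0], [-1.59, -1.08, 0, 0, 0, 0], [-2.15, -1.28, 0, 0, 0, 0], [-2.65, -1.38, 0, 0, 0, 0]]]
[[[-0.36, -0.04, 0, 0, 0, 0], [-0.59, -0.05, 0, 0, 0, 0], [-0.73, -0.05, 0, 0, 0, 0], [-0.82, -0.05, 0, 0, 0, 0], [-0.87, -0.05, 0, 0, 0, 0]]]
```

The fingers shut on nothing, so I'll look at it.

```bash
python3 - <<'E'
from bench import optics
import cv2
a=optics.snapshot("wrist")["pixels"][...,::-1]; b=optics.snapshot("scene")["pixels"][110:350,160:400,::-1]
cv2.imwrite("pics/w3.png",cv2.hconcat([cv2.resize(a,(426,320)),cv2.resize(b,(320,320),interpolation=cv2.INTER_CUBIC)]))
E
```

```text
(no output)
```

View pics/w3.png

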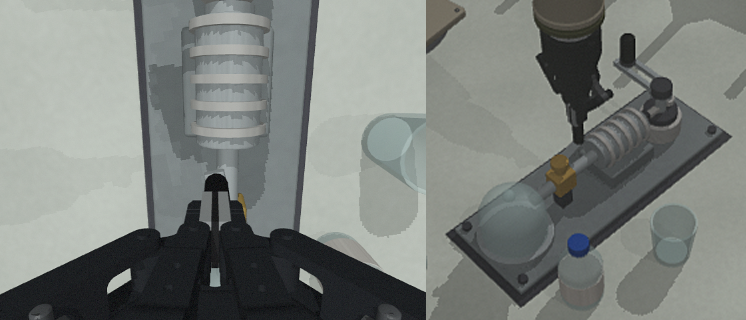

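```bash
python3 - <<'E'
from bench import optics,sensors
import cv2
s=sensors.sense()
a=optics.snapshot("wrist")["pixels"][215:365,250:400,::-1]; b=optics.snapshot("scene")["pixels"][160:240,230:310,::-1]
f=lambda i:cv2.convertScaleAbs(cv2.resize(i,(400,400),interpolation=cv2.INTER_CUBIC),alpha=1.8,beta=30)
cv2.imwrite("pics/w4.png",cv2.hconcat([f(a),f(b)]))
E
```

```text
(no output)
```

View pics/w4.png

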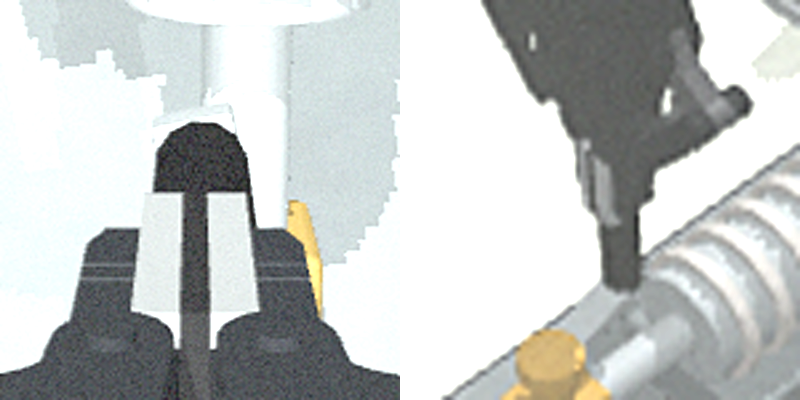

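Call:
{"name": "play_rows", "arguments": {
  "motion": [
    [[0, 0, 0, 0, 0, 0], [0, 0, 0, 0, 0, 0], [0, 0, 0, 0, 0, 0], [0, 0, 0, 0, 0, 0], [0, 0, 0, 0, 0, 0]]
  ],
  "jaw": 0.6
}}

```text
time: 19.9
tool_pos: [521.5, -90.4, 115.1]
tcp_rot: [-180.0, 0.0, 80.0]
ft_force: [0.4, -0.4, 0.4]
finger_gap: 51.1
grip_force: 0.0
```

```bash
python3 - <<'E'
from bench import optics,sensors
import cv2
s=sensors.sense(); print(s["tool_pos"],s["ft_force"])
a=optics.snapshot("wrist")["pixels"][:,:,::-1]; b=optics.snapshot("top")["pixels"][270:330,270:350,::-1]
f=lambda i:cv2.convertScaleAbs(cv2.resize(i,(400,300),interpolation=cv2.INTER_CUBIC),alpha=1.6,beta=20)
cv2.imwrite("pics/w5.png",cv2.hconcat([f(a),f(b)]))
E
```

```text
[521.51758193 -90.40832383 115.09880103] [ 0.42068997 -0.41955384  0.39154917]
```

View pics/w5.png

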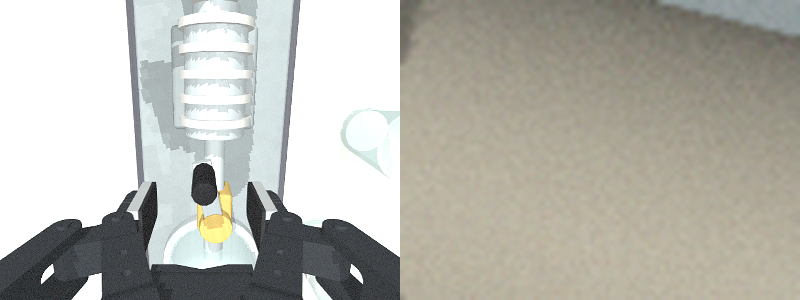

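The post stands between the open pads exactly as expected, with its top disc near (328,313). The earlier close should have caught it, so I'll close again in stages and watch the grip.

Call:
{"name": "play_rows", "arguments": {
  "motion": [
    [[0, 0, 0, 0, 0, 0], [0, 0, 0, 0, 0, 0], [0, 0, 0, 0, 0, 0], [0, 0, 0, 0, 0, 0]]
  ],
  "jaw": 0.25,
  "squeeze": 25
}}

```text
time: 20.4
tool_pos: [521.6, -90.4, 115.1]
tcp_rot: [-180.0, -0.0, 80.0]
ft_force: [0.2, -0.2, 0.0]
finger_gap: 21.5
grip_force: 0.0
```

Call:
{"name": "play_rows", "arguments": {
  "motion": [
    [[0, 0, 0, 0, 0, 0], [0, 0, 0, 0, 0, 0], [0, 0, 0, 0, 0, 0]]
  ],
  "jaw": 0.1
}}

```text
time: 20.7
tool_pos: [521.6, -90.4, 115.1]
tcp_rot: [180.0, -0.0, 80.0]
ft_force: [-0.7, 0.7, -0.5]
finger_gap: 8.7
grip_force: 0.0
```

Both views point to the same cause. With TCP z = 116 the shut tips end around z = 148, just above the post top, so the real tips sit about 30 mm behind the nominal TCP. That also explains the shallow grip on the knob, where the gap read 21 mm. I'll go about 25 mm lower, with the fingers straddling the post, and pinch again.

Call:
{"name": "play_rows", "arguments": {
  "motion": [
    [[0, 0, 0, 0, 0, 0], [0, 0, 0, 0, 0, 0], [0, 0, 0, 0, 0, 0], [0, 0, 0, 0, 0, 0]]
  ],
  "jaw": 0.6
}}

```text
time: 21.1
tool_pos: [521.6, -90.4, 115.1]
tcp_rot: [180.0, -0.0, 80.0]
ft_force: [-0.2, 0.1, 0.3]
finger_gap: 51.1
grip_force: 0.0
```

Call:
{"name": "play_rows", "arguments": {
  "motion": [
    [[0, 0, 0.5, 0, 0, 0], [0, 0, 1.1, 0, 0, 0], [0, 0, 1.7, 0, 0, 0], [0, 0, 2.2, 0, 0, 0], [0, 0, 2.5, 0, 0, 0]]
  ]
}}

```text
time: 21.6
tool_pos: [521.0, -90.3, 89.1]
tcp_rot: [-179.9, -0.0, 80.0]
ft_force: [-0.4, 0.4, 0.0]
finger_gap: 51.3
grip_force: 0.0
```

Call:
{"name": "play_rows", "arguments": {
  "motion": [
    [[0, 0, 0, 0, 0, 0], [0, 0, 0, 0, 0, 0], [0, 0, 0, 0, 0, 0], [0, 0, 0, 0, 0, 0], [0, 0, 0, 0, 0, 0]]
  ],
  "jaw": 0.1,
  "squeeze": 25
}}

```text
time: 22.1
tool_pos: [521.8, -90.5, 90.4]
tcp_rot: [180.0, 0.0, 80.0]
ft_force: [0.2, 0.1, 0.1]
finger_gap: 15.1
grip_force: 25.8
```

Gripped now, with a 15 mm gap. Swinging the lever.

Call:
{"name": "play_rows", "arguments": {
  "motion": [
    [[-0.04, -0.18, 0, 0, 0, 0], [-0.18, -0.62, 0, 0, 0, 0], [-0.42, -1.17, 0, 0, 0, 0], [-0.76, -1.71, 0, 0, 0, 0], [-1.16, -2.21, 0, 0, 0, 0]]
  ]
}}

```text
time: 22.6
tool_pos: [498.9, -97.0, 90.5]
tcp_rot: [179.8, -0.1, 80.1]
ft_force: [8.5, -2.0, -4.0]
finger_gap: 15.0
grip_force: 25.7
```

Call:
{"name": "play_rows", "arguments": {
  "motion": [
    [[-0.48, -0.43, 0, 0, 0, 0], [-1.01, -0.8, 0, 0, 0, 0], [-1.59, -1.08, 0, 0, 0, 0], [-2.15, -1.28, 0, 0, 0, 0], [-2.65, -1.38, 0, 0, 0, 0]]
  ]
}}

```text
time: 23.1
tool_pos: [480.8, -121.1, 90.6]
tcp_rot: [179.8, -0.1, 80.1]
ft_force: [6.8, 5.5, -2.3]
finger_gap: 14.5
grip_force: 25.6
```

Call:
{"name": "play_rows", "arguments": {
  "motion": [
    [[-0.36, -0.04, 0, 0, 0, 0], [-0.59, -0.05, 0, 0, 0, 0], [-0.73, -0.05, 0, 0, 0, 0], [-0.82, -0.05, 0, 0, 0, 0], [-0.87, -0.05, 0, 0, 0, 0]]
  ]
}}

```text
time: 23.6
tool_pos: [478.5, -129.0, 90.5]
tcp_rot: [179.9, -0.1, 80.1]
ft_force: [5.1, 7.0, -0.1]
finger_gap: 15.1
grip_force: 25.9
```

Call:
{"name": "play_rows", "arguments": {
  "motion": [
    [[0, 0, 0, 0, 0, 0], [0, 0, 0, 0, 0, 0]]
  ]
}}

```text
time: 23.8
tool_pos: [478.6, -128.9, 90.6]
tcp_rot: [179.9, -0.1, 80.1]
ft_force: [5.1, 6.0, -1.0]
finger_gap: 14.9
grip_force: 25.9
```

Call:
{"name": "play_rows", "arguments": {
  "motion": [
    [[-0.04, 0.03, 0, 0, 0, 0], [-0.08, 0.05, 0, 0, 0, 0], [-0.1, 0.05, 0, 0, 0, 0], [-0.1, 0.05, 0, 0, 0, 0]]
  ]
}}

```text
time: 24.2
tool_pos: [478.5, -130.1, 90.5]
tcp_rot: [179.9, -0.1, 80.1]
ft_force: [3.6, 6.2, 1.2]
finger_gap: 15.0
grip_force: 26.0
```

Call:
{"name": "play_rows", "arguments": {
  "motion": [
    [[-0.05, 0, 0, 0, 0, 0], [-0.1, 0, 0, 0, 0, 0], [-0.1, 0, 0, 0, 0, 0]]
  ]
}}

```text
time: 24.5
tool_pos: [478.4, -130.7, 90.5]
tcp_rot: [179.9, -0.1, 80.1]
ft_force: [4.2, 7.6, 1.7]
finger_gap: 14.7
grip_force: 26.0
```

```bash
python3 -c "
from bench import sensors
f=sensors.sense();print(f['tool_pos'],f['ft_force'],f['wrist_torque'])"
```

```text
[ 478.36768677 -130.74667324   90.49384903] [4.24922064 7.57409096 1.71066291] [ 1.14568812 -0.4884705   0.21882173]
```

Call:
{"name": "play_rows", "arguments": {
  "motion": [
    [[-0.05, 0.02, 0, 0, 0, 0], [-0.1, 0.03, 0, 0, 0, 0], [-0.1, 0.03, 0, 0, 0, 0]]
  ]
}}

```text
time: 24.8
tool_pos: [478.3, -132.0, 90.5]
tcp_rot: [180.0, -0.1, 80.1]
ft_force: [1.9, 6.9, 1.6]
finger_gap: 14.6
grip_force: 26.1
```

Call:
{"name": "play_rows", "arguments": {
  "motion": [
    [[-0.05, 0, 0, 0, 0, 0], [-0.1, 0, 0, 0, 0, 0], [-0.15, 0.0, 0, 0, 0, 0], [-0.15, 0.0, 0, 0, 0, 0]]
  ]
}}

```text
time: 25.2
tool_pos: [478.0, -133.5, 90.5]
tcp_rot: [180.0, -0.1, 80.1]
ft_force: [2.0, 6.0, 2.2]
finger_gap: 14.9
grip_force: 26.1
```

Call:
{"name": "play_rows", "arguments": {
  "motion": [
    [[0, 0, 0, 0, 0, 0], [0, 0, 0, 0, 0, 0], [0, 0, 0, 0, 0, 0], [0, 0, 0, 0, 0, 0]]
  ],
  "jaw": 0.5
}}

```text
time: 25.6
tool_pos: [477.4, -134.9, 90.0]
tcp_rot: [-180.0, 0.0, 80.0]
ft_force: [-0.1, 0.6, -0.2]
finger_gap: 42.8
grip_force: 0.0
```

Call:
{"name": "play_rows", "arguments": {
  "motion": [
    [[0, 0, -2, 0, 0, 0], [0, 0, -5, 0, 0, 0], [0, 0, -8, 0, 0, 0], [0, 0, -11, 0, 0, 0], [0, 0, -11, 0, 0, 0]]
  ]
}}

```text
time: 26.1
tool_pos: [480.1, -135.9, 205.3]
tcp_rot: [179.5, 0.1, 80.0]
ft_force: [1.0, -1.2, 0.8]
finger_gap: 42.9
grip_force: 0.0
```

```bash
python3 - <<'E'
from bench import sensors, optics
import cv2,numpy as np
from scipy.spatial.transform import Rotation as Ro
s=sensors.sense(); d=optics.snapshot("wrist"); print(s["tool_pos"],s["tcp_rot"])
im=d["pixels"][...,::-1].copy()
Rw=Ro.from_euler("xyz",s["tcp_rot"],degrees=True).as_matrix(); T=d["T_tool_cam"]
w=np.radians(-9.89)
for th in(1.37,1.57):
  l=np.array([-46*np.sin(th),-115+46*np.cos(th)])
  X=np.array([543.13+np.cos(w)*l[0]-np.sin(w)*l[1],-23.27+np.sin(w)*l[0]+np.cos(w)*l[1],145]); p=T[:3,:3].T@(Rw.T@(X-s["tool_pos"])-T[:3,3]); p=d["mtx"]@p; p=p[:2]/p[2]; print(th,X,p)
g=im[220:340,250:410]; cv2.imwrite("pics/w6.png",cv2.convertScaleAbs(cv2.resize(g,(800,600),interpolation=cv2.INTER_CUBIC),alpha=1.5,beta=30))
np.savez("w6.npz",pos=s["tool_pos"],rot=s["tcp_rot"],**d)
E
```

```text
[ 480.12730815 -135.93217859  205.3423322 ] [1.79549101e+02 1.01091159e-01 8.00129402e+01]
1.37 [ 480.54783028 -119.78059001  145.        ] [320.18619634 216.60555894]
1.57 [ 478.06782354 -128.62410793  145.        ] [318.61224523 232.36229442]
```

View pics/w6.png

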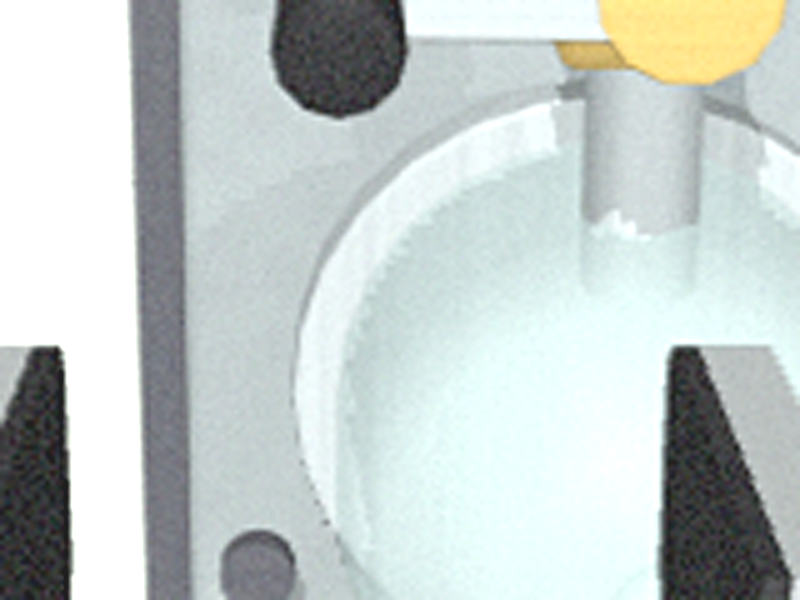

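The post top is at about raw (318,230), against a prediction of (318.6,232.4) for fully closed. The lever looks perpendicular to the pump's length. I'll confirm it numerically once the arm has settled, and check the crank in the same pass.

Call:
{"name": "play_rows", "arguments": {
  "motion": [
    [[0, 0, 0, 0, 0, 0], [0, 0, 0, 0, 0, 0], [0, 0, 0, 0, 0, 0]]
  ]
}}

```text
time: 26.45
tool_pos: [476.8, -134.5, 198.6]
tcp_rot: [-179.9, -0.0, 80.0]
ft_force: [0.3, 0.7, 0.3]
finger_gap: 42.1
grip_force: 0.0
```

```bash
cat > chk.py <<'E'
from bench import sensors, optics
import cv2,numpy as np
from scipy.spatial.transform import Rotation as Ro
s=sensors.sense(); d=optics.snapshot("wrist"); print(s["tool_pos"],s["tcp_rot"])
g=cv2.cvtColor(d["pixels"],cv2.COLOR_RGB2GRAY); T=d["T_tool_cam"]
Rw=Ro.from_euler("xyz",s["tcp_rot"],degrees=True).as_matrix()
def bp(u,v,z):
    ray=Rw@T[:3,:3]@np.linalg.inv(d["mtx"])@[u,v,1]; o=Rw@T[:3,3]+s["tool_pos"]; return (o+ray*(z-o[2])/ray[2]).round(1)
n,L,st,c=cv2.connectedComponentsWithStats((g[:285]<45).astype(np.uint8))
for i in range(1,n):
    if st[i,4]>80:
        x,y,w,h,A=st[i]; v=y+h-w/2; u=x+w/2
        print(st[i],u,v,"top@145",bp(u,v,145))
# lever lower edge brightness
t=optics.snapshot("top"); gt=cv2.cvtColor(t["pixels"],cv2.COLOR_RGB2GRAY)
n,L,st,c=cv2.connectedComponentsWithStats((gt[300:340,180:230]<45).astype(np.uint8))
print("knob top view",[(c[i]+[180,300]).round(1) for i in range(1,n) if st[i,4]>40],"before:")
g0=cv2.cvtColor(np.load("top0.npz")["pixels"],cv2.COLOR_RGB2GRAY)
n,L,st,c=cv2.connectedComponentsWithStats((g0[300:340,180:230]<45).astype(np.uint8)); print([(c[i]+[180,300]).round(1) for i in range(1,n) if st[i,4]>40])
E
python3 chk.py
```

```text
[ 476.78590442 -134.48948967  198.60724896] [-1.79857855e+02 -2.71437946e-02  8.00194516e+01]
[312 210  27  39 853] 325.5 235.5 top@145 [ 477.9 -127.7  145. ]
knob top view [array([208.7, 321.7])] before:
[array([209.3, 321.7])]
```

The post is at (477.9,-127.7), within about 1 mm of fully closed, and the knob is back at its parked pixel. A gentle push with shut fingers from the crank side will confirm the tap is at its stop.

Call:
{"name": "play_rows", "arguments": {
  "motion": [
    [[2, 0, 0, 0, 0, 0], [3.4, 0, 0, 0, 0, 0], [3.4, 0, 0, 0, 0, 0], [3.4, 0, 0, 0, 0, 0]]
  ],
  "jaw": 0
}}

```text
time: 26.95
tool_pos: [483.5, -101.0, 200.0]
tcp_rot: [-180.0, 0.0, 80.1]
ft_force: [0.3, 0.1, 0.6]
finger_gap: 0.3
grip_force: 0.0
```

Call:
{"name": "play_rows", "arguments": {
  "motion": [
    [[0, 0, 2.5, 0, 0, 0], [0, 0, 5, 0, 0, 0], [0, 0, 7.5, 0, 0, 0], [0, 0, 9.5, 0, 0, 0], [0, 0, 10.2, 0, 0, 0]]
  ]
}}

```text
time: 27.45
tool_pos: [481.7, -101.2, 95.5]
tcp_rot: [-179.8, -0.0, 80.0]
ft_force: [-1.1, 0.4, 1.0]
finger_gap: 0.2
grip_force: 0.0
```

Call:
{"name": "play_rows", "arguments": {
  "motion": [
    [[-0.1, 0, 0, 0, 0, 0], [-0.3, 0, 0, 0, 0, 0], [-0.5, 0, 0, 0, 0, 0], [-0.6, 0, 0, 0, 0, 0], [-0.6, 0, 0, 0, 0, 0]]
  ]
}}

```text
time: 27.95
tool_pos: [483.0, -107.6, 98.9]
tcp_rot: [179.9, 0.0, 80.0]
ft_force: [0.2, 0.2, 0.7]
finger_gap: -0.4
grip_force: 0.0
```

Call:
{"name": "play_rows", "arguments": {
  "motion": [
    [[-0.1, 0, 0, 0, 0, 0], [-0.15, 0, 0, 0, 0, 0], [-0.2, 0, 0, 0, 0, 0], [-0.2, 0, 0, 0, 0, 0]]
  ]
}}

```text
time: 28.35
tool_pos: [482.1, -109.2, 98.1]
tcp_rot: [-180.0, -0.0, 80.0]
ft_force: [-0.2, -0.5, 0.5]
finger_gap: 0.1
grip_force: 0.0
```

Call:
{"name": "play_rows", "arguments": {
  "motion": [
    [[-0.05, 0, 0, 0, 0, 0], [-0.1, 0, 0, 0, 0, 0], [-0.15, 0, 0, 0, 0, 0], [-0.15, 0, 0, 0, 0, 0]]
  ]
}}

```text
time: 28.75
tool_pos: [481.9, -110.4, 98.1]
tcp_rot: [-180.0, -0.0, 80.0]
ft_force: [0.9, 1.8, 0.7]
finger_gap: 0.1
grip_force: 1.1
```

Call:
{"name": "play_rows", "arguments": {
  "motion": [
    [[-0.05, 0, 0, 0, 0, 0], [-0.1, 0, 0, 0, 0, 0], [-0.1, 0, 0, 0, 0, 0]]
  ]
}}

```text
time: 29.05
tool_pos: [481.7, -111.3, 98.0]
tcp_rot: [-180.0, -0.0, 80.0]
ft_force: [2.5, 4.5, -0.1]
finger_gap: -0.1
grip_force: 2.2
```

Call:
{"name": "play_rows", "arguments": {
  "motion": [
    [[-0.04, 0, 0, 0, 0, 0], [-0.08, 0, 0, 0, 0, 0], [-0.08, 0, 0, 0, 0, 0]]
  ]
}}

```text
time: 29.35
tool_pos: [481.6, -111.7, 98.1]
tcp_rot: [-180.0, -0.1, 80.0]
ft_force: [1.1, 7.2, 1.1]
finger_gap: 0.3
grip_force: 3.3
```

Call:
{"name": "play_rows", "arguments": {
  "motion": [
    [[-0.04, 0, 0, 0, 0, 0], [-0.06, 0, 0, 0, 0, 0], [-0.06, 0, 0, 0, 0, 0]]
  ]
}}

```text
time: 29.65
tool_pos: [481.5, -111.9, 98.1]
tcp_rot: [-180.0, -0.1, 80.0]
ft_force: [1.2, 7.6, 1.4]
finger_gap: -0.2
grip_force: 4.1
```

The force climbs well past the tap's 3 N friction with almost no travel, so the tap is at its stop. Backing off and lifting clear.

Call:
{"name": "play_rows", "arguments": {
  "motion": [
    [[0.3, 0, 0, 0, 0, 0], [0.8, 0, 0, 0, 0, 0], [1.2, 0, 0, 0, 0, 0], [1.2, 0, -2, 0, 0, 0], [1.2, 0, -5, 0, 0, 0]]
  ]
}}

```text
time: 30.15
tool_pos: [481.8, -100.5, 146.5]
tcp_rot: [-179.7, -0.0, 80.0]
ft_force: [1.4, -0.1, 0.3]
finger_gap: -0.1
grip_force: 0.0
```

Call:
{"name": "play_rows", "arguments": {
  "motion": [
    [[0, 0, -3, 0, 0, 0], [0, 0, -6, 0, 0, 0], [0, 0, -7, 0, 0, 0], [0, 0, -7, 0, 0, 0], [0, 0, -7, 0, 0, 0]]
  ]
}}

```text
time: 30.65
tool_pos: [483.1, -101.0, 216.7]
tcp_rot: [-179.9, -0.0, 80.0]
ft_force: [0.1, -0.1, -1.5]
finger_gap: 0.1
grip_force: 0.0
```

```bash
python3 chk.py; python3 -c "
from bench import job; print(job.hand_in())"
```

```text
[ 483.05096386 -101.02260019  216.71866536] [-1.79918591e+02 -3.06040728e-03  8.00243749e+01]
[312 254  25  31 659] 324.5 272.5 top@145 [ 478.9 -121.9  145. ]
knob top view [array([208.8, 321.8])] before:
[array([209.3, 321.7])]
the job is handed in; nothing more can be done
None
```

The crank was turned two full turns clockwise and left parked, the tap was closed to its stop, the arm was lifted clear, and the job was handed in at about 31 s. The last camera check before hand-in put the tap post about 7 mm short of closed, probably because the shut fingers partly hid it, but I didn't look again to confirm.

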